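# Load the bead tube on the roller mixer and lock its speed

### The arm

A 7-joint arm with a two-finger parallel gripper is mounted at the origin on the work surface. World frame = base frame: x ahead of the robot, y to its left, z up, the work surface at z = 0. Lengths are in m, angles in rad, forces in N, time in s.
With the tool pointing down it reaches from about 0.425 to 0.875 m from the base axis. Payload 4.7 kg.
Tool frame: the origin (TCP) lies between the finger pads; the fingertips stand tcp_to_tips ahead of it and the grasp point (between the pads) lies 3 mm ahead of it (tcp_to_tips is the distance from the TCP to the fingertips, in m); z points along the fingers, y is the direction in which the jaws open and shut (so a half turn about z gives the same grasp; the last joint's range is limited). The gripper opens to 85 mm and grips with 20 to 120 N. Pads are 22 mm wide; open, the fingers measure 114 mm over their backs; the gripper's body (76 mm by 85 mm) begins 54 mm behind the grasp point. The pads swing forward as they close: fully open they stand 13 mm farther back than shut.
Start: joints at [1.312, 0.321, -0.07, 1.45, 0.023, 1.371, -0.057], TCP at [0.175, -0.626, 0.253] pointing down, gripper open.
Joint ranges: [-2.86, 2.86], [-0.3, 2.09], [-1.38, 1.24], [0.06, 2.45], [-1.56, 4.7], [0.09, 2.05], [-2.69, 2.69]. Speed limits (rad/s): [2.57, 2.57, 3.14, 3.14, 3.14, 3.14, 3.14].

### API

Orientations are given as a unit quaternion [x, y, z, w].
In Python, from station import sense, get_image, finish_job, tcp_to_tips gives the robot as it stands.
- The arm moves only by the tool carry_out, never from a script. Its argument "plan" is a list of rows, each a list of 3 entries, a list of its own where there are three numbers: the shift along the tool's x, y, z in cm, then the turn about the tool's z in rad, then the closure, from 0 (fully open) to 1 (shut). In form: [[[dx, dy, dz], turn, grip], ...]. A call has 1 to 12 rows; each row is the pose to reach, as a shift and turn from the pose measured when the call began, along the tool's axes at that moment; what a row does not reach only later rows make up. A row lasts 1/12 s, in which the tool goes at most 41.7 mm and 7.16 degrees, less where a joint would pass 70% of its speed; a pose out of reach is approached as far as the arm can. A call with a gripper value outside its range is refused whole. The fingers move at their own pace and stop on an object; "squeeze" is the grip in N (left out, the last holds). Time passes only in rows, so rows that repeat a pose let the fingers close. It gives the time, the measured TCP pose, the force and the opening at its end, in the units of the state.
- sense(): the state, without advancing time (a new reading comes with each control period).
- get_image(name): name is "side" or "top"; returns a dict with "frame" (400x640x3 uint8, red, green, blue), "camera_matrix" (3x3 intrinsics, pixels), "distortion" ([k1, k2, p1, p2, k3] as OpenCV has them; the pictures are not rectified), "xyz" and "attitude" of the camera in the world. Camera axes: x right, y down, z forward; pixel columns grow to the right and rows downward; lengths in m; the calibration is good to about 2 mm. A picture is of the moment at which its call begins. There is no depth.
- finish_job(): hands the job in, once; it reports no verdict.
The state is a dict: "time_s": time; "joint_positions": joint angles; "dq": joint speeds; "joint_efforts": joint torques, N m; "tool_pos": TCP position; "tcp_rot": TCP orientation; "ft_force": force on the tool from outside, world axes, zero at the start; "wrist_torque": the same for the moment, N m; "width": finger opening in m.
Only numpy, scipy, OpenCV 4.12 (cv2) and the standard library are available. Lean on these libraries where they do the work, as an engineer would, in place of code of your own. Each camera call takes 0.05 s, during which the arm holds its last target.

### The job

Take the thick conical tube out of the bin, leaving the rest of the bin's contents in there, and lay it (not drop it) on the roller mixer, lengthwise in a free groove between two rollers. Turn the mixer's speed knob until its pointer is at the solid arrowhead on the dial, then pull the knob straight out to lock it at that setting. Leave the tube that is already on the mixer and the things on the bench where they are.

Things in the scene. Friction and masses are not known exactly. Their poses are not given: they have to be found in the camera images.
- tube_mid (a point): The tube to load: the thick screw-cap tube on the bin's floor. Frosted barrel 29 mm in diameter with a conical end, ribbed grey cap 34 mm in diameter, 116 mm long overall, 50 to 100 g. Point on its axis, half-way along, 16 mm above the bin's floor as it lies. Own x runs along the tube from cap (-58 mm) to tip of the cone (+58 mm); the straight barrel spans x = -44 to +38 mm.
- bin: Open grey plastic tub, 210 mm (own x) by 300 mm (own y), 60 mm high, walls and floor 4 mm, outward rim 8 mm wide; fixed. Origin at the centre of its underside. Three things lie in it about 85 mm apart along its y, each roughly along its x, in any order: the thick tube, a thin tube, a flat-bottomed bottle.
- thin_tube_mid (a point): Thin conical tube in the bin, 17 mm in diameter (cap 21 mm), 120 mm long, middle of its axis. It stays in the bin.
- flat_bottle_mid (a point): Flat-bottomed round bottle lying in the bin, 38 mm in diameter, 96 mm long, middle of its axis. It stays in the bin.
- mixer: Roller mixer, a white bench machine 215 mm deep (own x) by 330 mm wide (own y), fixed. Origin at the centre of its footprint, on the bench; own x points away from the robot, own y to the left. Rollers lie between two end housings with flat tops 104 mm up: a narrow one at the left and, at y = -165 to -75 mm, the control housing with the speed knob on top, its axis at x = -35, y = -120 mm.
- roller_bed (a point): Centre of the roller bed, level with the rollers' tops, 100 mm up; axes as the mixer's. Five dark rollers, 30 mm in diameter, standing still, run along y for 109 mm either way, at x = -72, -36, 0, 36, 72 mm; the grooves are at x = -54, -18, 18, 54 mm. A thin tube already lies in the far groove (54). The thick tube lying in a groove has its middle 10 mm above this level.
- loaded_tube_mid (a point): Thin tube (17 mm in diameter, 120 mm long) that already lies in the mixer's far groove, middle of its axis. It stays there.
- knob_grip (a point): Middle of the speed knob's grip bar, on the knob's vertical axis; 123.5 mm above the bench while pushed in. The bar is 46 mm long (own x), 14 mm wide (own y), 22 mm high, this point half-way up; below it is a round skirt 48 mm in diameter, 7 mm thick, 1.5 mm above the housing's top. Own x is the pointer's direction (white line on the bar).
- arrowhead (a point): The solid black arrowhead printed on the dial plate, among thin ticks: the setting wanted. It is 14 mm long and lies 33 mm from the knob's axis in the direction of the mixer's own +x, on the housing's top.
- speed_knob (a joint): Turn of the speed knob, rad: 0 to 2.4, growing clockwise seen from above; 1.2 is exactly at the arrowhead. Starts between 0.1 and 0.75. Friction 0.04 N m keeps it where it is left.
- speed_pull (a joint): Travel of the speed knob along its axis, m: 0 pushed in, 0.010 pulled out (up) to its stop, which is the locked place. Takes 3 N and stays where it is left. The knob is to be turned while in, and then still to point at the arrowhead when out.
- tip_box: Box of pipette tips, 84 x 122 x 51 mm, on the bench beyond; bystander. Origin under its centre.
- stock_bottle: Standing bottle, 70 mm in diameter, 135 mm high, on the bench beyond; bystander. Origin under its centre.

How it is judged:
On the way, in this order (a step that is already met when the one before it is completed fails the run):
1. the speed knob, still pushed in, is turned to the arrowhead (value of joint speed_knob between 1.04 and 1.36 rad and value of joint speed_pull below 0.003 m), for 0.2 s.
2. the knob is pulled out, still at the arrowhead (value of joint speed_knob between 1.04 and 1.36 rad and value of joint speed_pull above 0.007 m), for 0.2 s.
At the end, for the whole second after the job is handed in: Thick tube at rest in a groove, along the rollers within 0.12 rad, between the end housings, its middle 105-113.5 mm up. Knob within 0.16 rad of the arrowhead and over 7 mm out. Thin tube and bottle in the bin; the tube already on the mixer within 25 mm of its start (all of step 2 and angle between the x axis of tube_mid and the y axis of mixer, either way round below 0.12 rad and z of tube_mid in the frame of mixer between 0.105 and 0.1135 m and x of tube_mid in the frame of mixer between -0.062 and 0.062 m and y of tube_mid in the frame of mixer between -0.02 and 0.088 m and linear speed of tube below 0.02 m/s and z of thin_tube_mid in the frame of bin below 0.04 m and horizontal distance between each of thin_tube_mid, flat_bottle_mid and bin below 0.15 m and z of flat_bottle_mid in the frame of bin below 0.045 m and distance of loaded_tube_mid from where it was at the start of the episode below 0.025 m); the robot touches nothing.
It fails at once if the thick tube is dropped or thrown (faster than 0.7 m/s, as after a fall of 25 mm, while nothing holds it) (linear speed of tube above 0.7 m/s and contact force between the fingers and tube below 0.1 N).
It fails at once if the thin tube or the bottle is lifted out of the bin (height (world z) of any of thin_tube_mid, flat_bottle_mid above 0.09 m).
It fails at once if a bystander on the bench is pushed more than 30 mm (distance of any of tip_box, stock_bottle from where it was at the start of the episode above 0.03 m).
It also fails if it takes over 48 s, if anything falls off the work surface, if the arm or the gripper's body presses on something with over 40 N, if the wrist force passes 120 N, or if a joint passes its speed limit or range.

## Working session

There is one attempt and no reset: what is moved stays moved. The work goes in short steps, Python scripts to look and compute and a tool call to move; the robot and the scene stay as the last step left them, time stands still between calls to the robot, and variables do not carry over. Pictures are saved under pics/ and viewed, and the job is handed in when it is done.

Besides the shell and the picture viewer there is one more tool, called after ">>>" as a command line: name --argument value ..., lists and objects as JSON in quotes. carry_out: Moves the arm, as the interface text tells. Its arguments: {"type":"object","properties":{"plan":{"type":"array"},"squeeze":{"type":"number"}},"required":["plan"]}

```bash
ls; mkdir -p pics
python3 - <<'E'
from station import *
import cv2,json
s=sense();print({k:s[k] for k in('time_s','tool_pos','tcp_rot','width','ft_force')},tcp_to_tips)
for n in('side','top'):
    d=get_image(n);cv2.imwrite(f'pics/{n}0.png',d['frame'][:,:,::-1]);print(n,d['camera_matrix'],d['distortion'],d['xyz'],d['attitude'])
E
```

```text
pics
{'time_s': 0.0, 'tool_pos': array([ 0.17495185, -0.62549297,  0.25222117]), 'tcp_rot': array([ 9.90708337e-01,  1.36000197e-01, -1.96170010e-04, -9.47716532e-04]), 'width': 0.08515196890116854, 'ft_force': array([ 0.24785051, -0.32129326,  0.37407721])} 0.022
side [[405.02998196   0.         323.7537999 ]
 [  0.         405.02998196 196.0524046 ]
 [  0.           0.           1.        ]] [-0.0550522  0.         0.         0.         0.       ] [0.33552436 0.73542586 0.69769296] [-0.17185236  0.87619754 -0.44366943  0.07682494]
top [[462.69717743   0.         311.88457309]
 [  0.         462.69717743 193.9850304 ]
 [  0.           0.           1.        ]] [-0.05386195  0.          0.          0.          0.        ] [ 0.41443235 -0.02425398  1.1838951 ] [ 0.71126382 -0.69677517  0.06580801 -0.06540218]
```

View pics/top0.png

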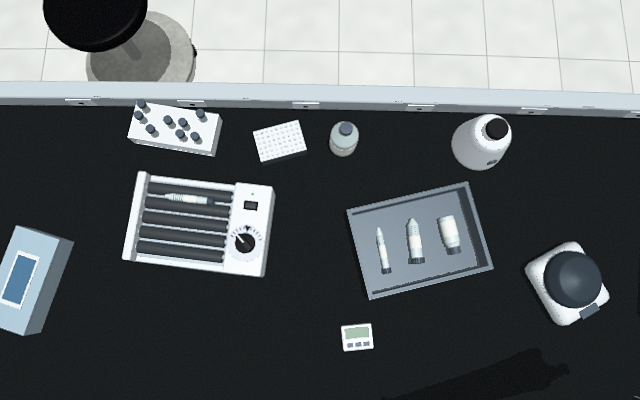

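View pics/side0.png

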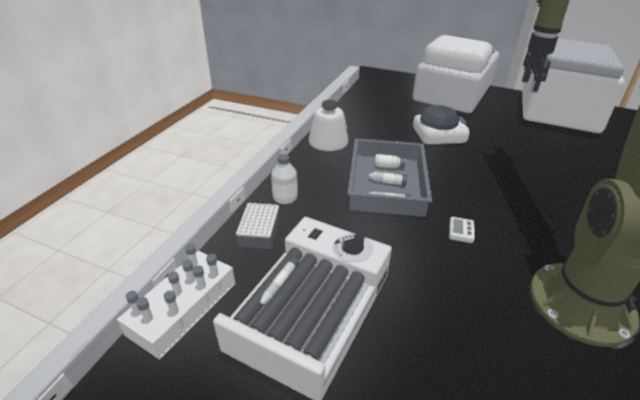

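The top view shows the mixer at about (125-275, 172-275) and the bin at (347-493, 182-300). The thick tube is the middle one, near (414, 240), and the knob is near (245, 242). I'll enlarge both areas next.

```bash
cat > h.py <<'E'
import numpy as np,cv2
from scipy.spatial.transform import Rotation as R
from station import *
def crop(n,x0,y0,x1,y1,k,fn):
    d=get_image(n);f=d['frame'][y0:y1,x0:x1,::-1]
    f=cv2.resize(f,None,fx=k,fy=k,interpolation=cv2.INTER_CUBIC)
    f=cv2.convertScaleAbs(f,alpha=1.2,beta=15)
    for x in range(-(-x0//10)*10,x1,10):
        cv2.line(f,(int((x-x0+.5)*k),0),(int((x-x0+.5)*k),6),(0,255,255),1)
        if x%20==0: cv2.putText(f,str(x),(int((x-x0)*k)-8,18),0,.4,(0,255,255),1)
    for y in range(-(-y0//10)*10,y1,10):
        cv2.line(f,(0,int((y-y0+.5)*k)),(6,int((y-y0+.5)*k)),(0,255,255),1)
        if y%20==0: cv2.putText(f,str(y),(8,int((y-y0+.5)*k)+4),0,.4,(0,255,255),1)
    cv2.imwrite('pics/'+fn,f)
def cam(n):
    d=get_image(n);return d['camera_matrix'],d['distortion'],np.array(d['xyz']),R.from_quat(d['attitude']).as_matrix()
def back(c,pts,z):
    K,D,p,M=c;u=cv2.undistortPoints(np.array(pts,float).reshape(-1,1,2),K,np.array(D)).reshape(-1,2)
    r=np.c_[u,np.ones(len(u))]@M.T
    return p+r*((z-p[2])/r[:,2:])
def proj(c,P):
    K,D,p,M=c
    return cv2.projectPoints((np.array(P,float)-p)@M,np.zeros(3),np.zeros(3),K,np.array(D))[0].reshape(-1,2)
E
python3 - <<'E'
from h import *
crop('top',115,165,285,285,4.7,'t_mix.png')
crop('top',340,175,500,305,4.6,'t_bin.png')
E
```

```text
(no output)
```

View pics/t_mix.png

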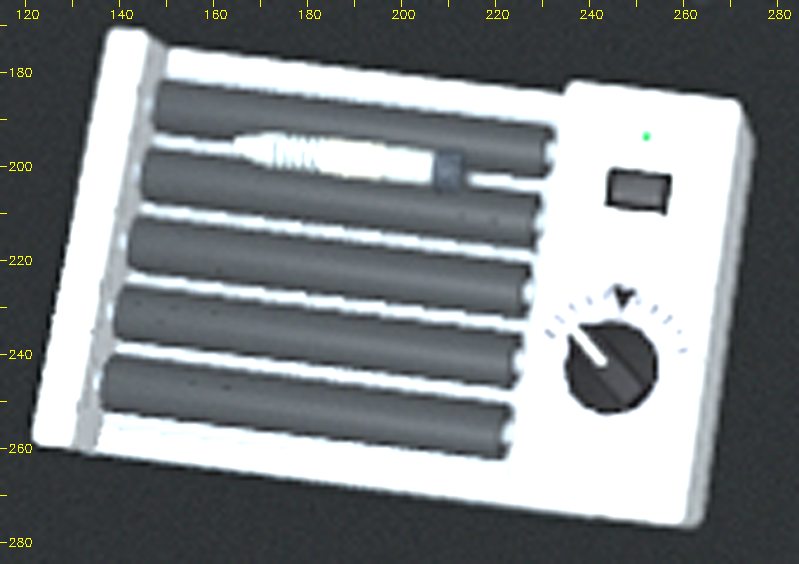

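View pics/t_bin.png

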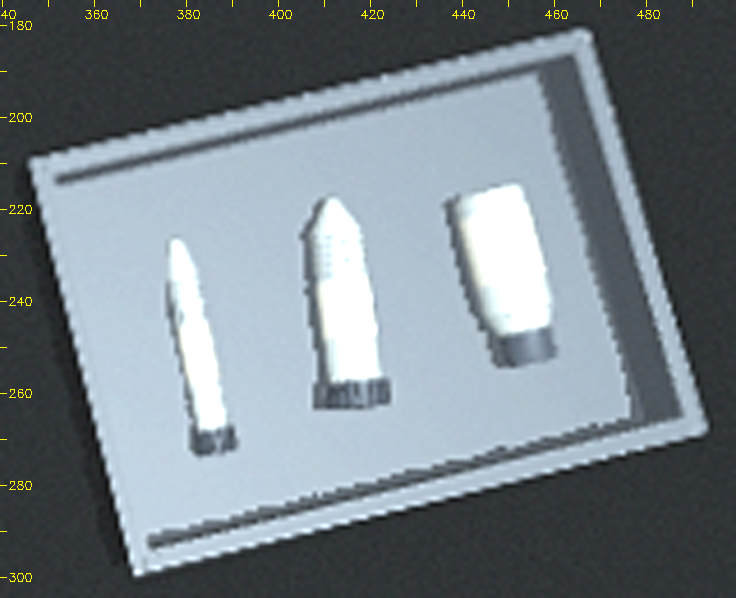

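```bash
cat >> h.py <<'E'
def px(l,x0,y0,k): return [(x0+a/k-.5,y0+b/k-.5) for a,b in l]
E
python3 - <<'E'
from h import *
from scipy.optimize import least_squares
c=cam('top')
m=px([(107,30),(742,100),(690,525),(35,443)],115,165,4.7)
W=back(c,m,.104);print(W.round(4))
L=np.array([[.1075,.165],[.1075,-.165],[-.1075,-.165],[-.1075,.165]])
f=lambda p:(p[:2]+L@np.array([[np.cos(p[2]),np.sin(p[2])],[-np.sin(p[2]),np.cos(p[2])]])-W[:,:2]).ravel()
r=least_squares(f,[W[:,0].mean(),W[:,1].mean(),0]);print('mixer',r.x.round(4),(r.fun*1e3).round(1))
x,y,a=r.x
T=lambda u,v:np.array([x+u*np.cos(a)-v*np.sin(a),y+u*np.sin(a)+v*np.cos(a)])
print('knob',T(-.035,-.12),'arrow',T(-.002,-.12))
print('knob seen',back(c,px([(611,367)],115,165,4.7),.1125),'arrow seen',back(c,px([(622,298)],115,165,4.7),.104))
p=back(c,px([(605,363),(570,322)],115,165,4.7),.1345);d=p[1]-p[0];print('pointer',p,'ang rel mixer',np.arctan2(d[1],d[0])-a)
t=back(c,px([(351,395),(333,198)],340,175,4.6),.02);d=t[0]-t[1];print('tube',t,t.mean(0),np.linalg.norm(d),'dir cap->tip',np.arctan2(-d[1],-d[0]))
b=px([(30,158),(588,30),(707,430),(136,577)],340,175,4.6);B=back(c,b,.06);print('bin',B.round(4),B.mean(0))
s=sense();print(R.from_quat(s['tcp_rot']).as_matrix().round(4))
crop('side',280,210,400,300,6.5,'s_mix.png');crop('side',340,130,440,220,7,'s_bin.png')
E
```

```text
[[0.6654 0.3999 0.104 ]
 [0.6354 0.0718 0.104 ]
 [0.4224 0.0897 0.104 ]
 [0.4544 0.4175 0.104 ]]
mixer [ 0.5444  0.2447 -0.0911] [ 1.  -0.6  1.1 -1.1 -0.1  0.5 -2.   1.3]
knob [0.49862057 0.12839193] arrow [0.53148373 0.12538976]
knob seen [[0.49821357 0.13073584 0.1125    ]] arrow seen [[0.53335775 0.12804591 0.104     ]]
pointer [[0.49835467 0.13054002 0.1345    ]
 [0.51778994 0.14843017 0.1345    ]] ang rel mixer 0.8351271266524238
tube [[ 0.46960721 -0.28618353  0.02      ]
 [ 0.57757402 -0.2782181   0.02      ]] [ 0.52359062 -0.28220082  0.02      ] 0.10826023725618662 dir cap->tip 0.07364322149617158
bin [[ 0.5903 -0.1074  0.06  ]
 [ 0.6668 -0.4109  0.06  ]
 [ 0.4523 -0.466   0.06  ]
 [ 0.3722 -0.1639  0.06  ]] [ 0.52040177 -0.28707134  0.06      ]
[[ 9.630e-01  2.695e-01 -3.000e-04]
 [ 2.695e-01 -9.630e-01  8.000e-04]
 [-1.000e-04 -8.000e-04 -1.000e+00]]
```

View pics/s_mix.png

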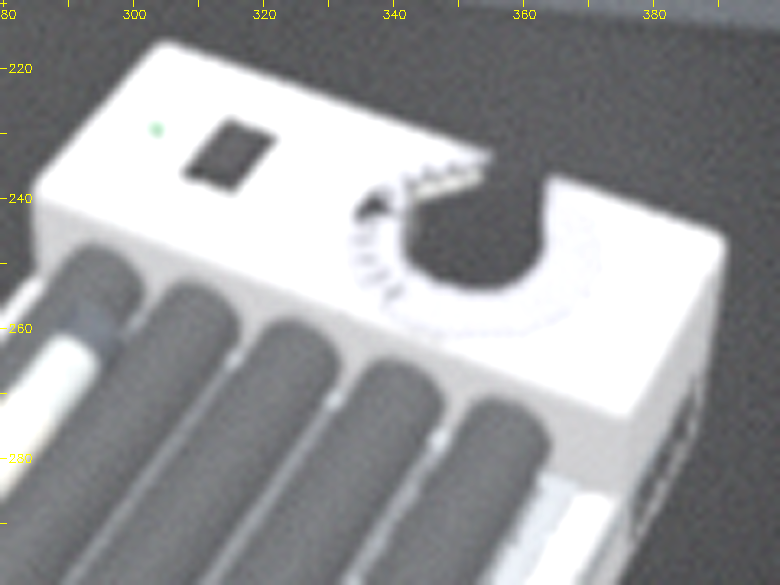

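View pics/s_bin.png

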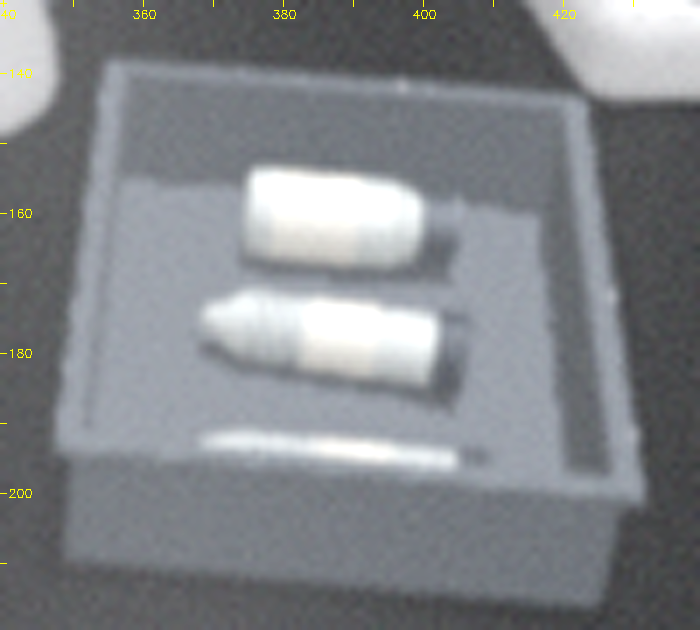

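Run:
```python
from h import *
c=cam('side')
kx,ky=.4984,.1295
for n,a in(('pt.365',-.0911+.835),):
    for r in(0,.023): 
        q=proj(c,[[kx+r*np.cos(a),ky+r*np.sin(a),.1345]])[0];print(n,r,q,(q-[280,210]+.5)*6.5)
q=proj(c,[[.5324,.1267,.104],[kx,ky,.1125]]);print('arrow,skirt',(q-[280,210]+.5)*6.5)
q=proj(c,[[.6654,.3999,.104],[.6354,.0718,.104],[.4224,.0897,.104]]);print('corners',(q-[280,210]+.5)*6.5)
t=np.array([.5236,-.2822,.02]);d=np.array([np.cos(.0736),np.sin(.0736),0])*.058
q=proj(c,[t-d,t,t+d]);print('tube',(q-[340,130]+.5)*7)
```

```text
pt.365 0 [353.92992703 236.29688539] [483.7945257  174.17975501]
pt.365 0.023 [343.70717213 238.86643632] [417.34661887 190.88183606]
arrow,skirt [[382.61795997 210.86995238]
 [479.51704653 224.83092624]]
corners [[-432.36161466  720.58479197]
 [ 163.73453517   36.76580394]
 [ 735.55289266  228.07176238]]
tube [[461.90833021 360.99471928]
 [327.88979832 336.22122415]
 [196.47192845 311.98119916]]
```

```bash
sed -i 's/alpha=1.2,beta=15/alpha=GA,beta=GB/; 1a GA,GB=.9,0' h.py
python3 - <<'E'
from h import *
crop('top',390,205,440,275,8.5,'t_tube.png');crop('side',360,160,415,195,12,'s_tube.png')
for n,(x0,y0,x1,y1) in(('top',(395,205,435,275)),('side',(360,165,410,192))):
    g=cv2.cvtColor(get_image(n)['frame'],cv2.COLOR_RGB2GRAY)[y0:y1,x0:x1]
    print(n);print('\n'.join(f'{y0+i} '+' '.join('%3d'%v for v in r) for i,r in enumerate(g) if i%3==0))
E
```

```text
top
205 116 129 130 137 146 147 146 146 144 145 144 145 144 143 143 144 142 144 143 142 142 144 143 142 142 143 142 144 143 143 141 143 141 141 142 140 142 140 140 141
208 146 146 145 146 146 146 144 145 145 143 145 145 143 145 143 144 144 144 144 144 144 144 145 143 142 143 143 143 143 142 142 140 143 143 143 143 140 142 143 141
211 146 147 147 144 147 146 144 146 145 146 145 144 145 145 145 145 144 144 144 143 144 144 142 144 144 145 143 143 143 143 143 142 141 143 143 143 143 142 143 141
214 147 148 148 147 149 147 148 147 147 147 147 145 146 147 145 144 144 145 145 145 145 144 144 145 142 144 144 143 145 141 144 144 145 144 143 143 142 143 143 141
217 148 146 148 147 148 148 146 146 147 148 148 146 146 148 146 147 134 141 142 146 145 144 145 144 145 145 144 143 144 144 144 145 145 144 141 143 142 142 143 142
220 149 148 149 149 147 148 149 147 148 147 147 148 153  85  91 172 212 224 228 208 154 145 145 144 145 145 146 143 144 145 144 142 143 145 143 144 144 144 144 145
223 149 151 148 148 149 150 150 149 149 149 150 120  77  99 171 201 217 227 230 233 231 223 172 143 145 147 144 
[... 3980 characters left out ...]
 175 178 180 182 185 180 176 178 180 182 183 190 188 169 125  92  96  96 101 114 123 123
183 125 120 122 125 124 124 123 123 122 124 123 123 117 110 106 107 106 107 104  97  93  88  95 100 103 102 103 110 118 121 132 134 135 134 131 132 139 139 143 144 141 114  78  72  75  82 106 120 121 124
186 125 123 122 123 123 122 122 122 123 125 124 124 125 121 123 123 127 123 125 120 124 125 123 124 123 122 121 119 121 122 118 109 107 106 107 105 102  93  93  85  87  79  76  75  80 101 114 121 121 123
189 123 122 125 123 123 122 125 125 122 123 122 121 122 124 122 122 122 122 125 121 123 126 122 120 121 123 124 122 124 121 123 125 122 126 124 121 125 124 124 122 120 121 120 115 113 119 120 121 123 122
```

View pics/t_tube.png

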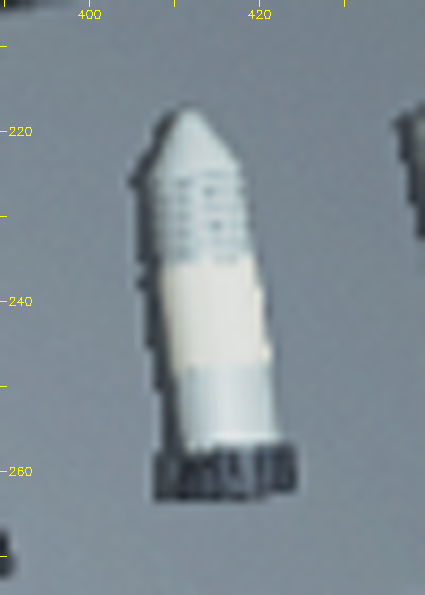

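View pics/s_tube.png

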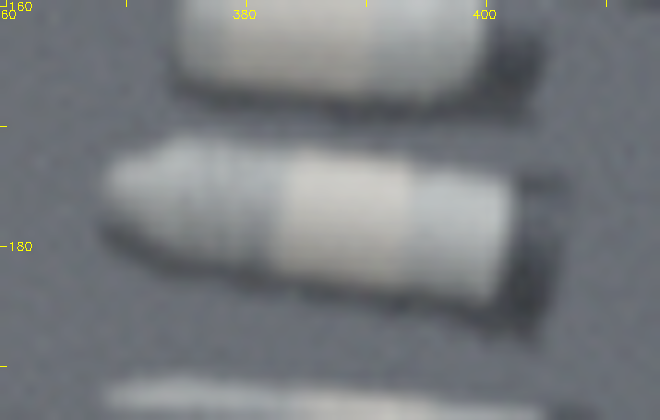

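Run:
```python
from h import *
c=cam('top')
t=back(c,[(411.9,217.3),(417.9,263.5)],.02);d=t[0]-t[1];print(t,t.mean(0),np.linalg.norm(d),np.arctan2(d[1],d[0]))
a=np.arctan2(d[1],d[0]);m=t.mean(0);u=d/np.linalg.norm(d);v=np.array([-u[1],u[0],0])*.0145
s=cam('side')
print((proj(s,[m-.058*u,m-.044*u,m,m+.058*u])).round(1))
# silhouettes of barrel in side
z=np.array([0,0,1.])
for x in(-.04,0,.03):
    q=np.array([m+x*u+.0145*(np.cos(k)*v/.0145+np.sin(k)*z) for k in np.linspace(0,6.28,40)]);p=proj(s,q);print(x,p[p[:,1].argmin()],p[p[:,1].argmax()])
```

```text
[[ 0.57819917 -0.2782519   0.02      ]
 [ 0.46191917 -0.29131722  0.02      ]] [ 0.52005917 -0.28478456  0.02      ] 0.11701170964651961 0.11189150729215422
[[406.9 180.5]
 [402.3 179.7]
 [387.7 177.4]
 [368.8 174.3]]
-0.04 [401.74351554 174.74280985] [400.09593519 184.27035158]
0 [388.49025824 172.61166741] [386.87766273 182.08623106]
0.03 [378.64983834 171.03200203] [377.06317641 180.46646353]
```

```bash
cat >> h.py <<'E'
def goto(x,y,z,ang=None):
    s=sense();M=R.from_quat(s['tcp_rot']).as_matrix();p=np.array(s['tool_pos'])
    d=M.T@(np.array([x,y,z])-p)*100
    cur=np.arctan2(M[1,0],M[0,0]);t=0 if ang is None else (cur-ang+np.pi/2)%np.pi-np.pi/2
    print('t',s['time_s'],'pos',p.round(4),'ang',round(cur,4),'w',round(s['width'],4),'f',np.round(s['ft_force'],1),'-> shift',d.round(2),'turn',round(t,3),'tilt',M[2].round(4))
E
python3 - <<'E'
from h import *
goto(.520,-.285,.14,.112)
c=cam('top');x,y,a=.5444,.2447,-.0911
w=back(c,px([(322,301),(337,236),(305,366)],115,165,4.7),.087)
for q in w:
    dx,dy=q[0]-x,q[1]-y;print('groove seen mixer x',dx*np.cos(a)+dy*np.sin(a),-dx*np.sin(a)+dy*np.cos(a))
print(back(c,[(573,280)],.06))
E
```

```text
t 0.7 pos [ 0.1751 -0.626   0.2534] ang 0.2728 w 0.0854 f [ 0.2  0.7 -0.6] -> shift [ 42.4  -23.55  11.33] turn 0.161 tilt [-0.e+00  1.e-04 -1.e+00]
groove seen mixer x -0.017550700690396284 0.037035299144002054
groove seen mixer x 0.01625770376445929 0.0347228941646723
groove seen mixer x -0.05114307263937599 0.040366970326576476
[[ 0.42562488 -0.6635576   0.06      ]]
```

>>> carry_out --plan '[[[3.5,-2.0,1.0],0.02,0.25],[[7.0,-3.9,1.9],0.04,0.25],[[10.6,-5.9,2.8],0.05,0.25],[[14.1,-7.9,3.8],0.07,0.25],[[17.7,-9.8,4.7],0.08,0.25],[[21.2,-11.8,5.7],0.1,0.25],[[24.7,-13.7,6.6],0.11,0.25],[[28.3,-15.7,7.5],0.12,0.25],[[31.8,-17.7,8.5],0.13,0.25],[[35.3,-19.6,9.4],0.14,0.25],[[38.9,-21.6,10.4],0.15,0.25],[[42.4,-23.5,11.3],0.16,0.25]]'

```text
time_s: 1.75
tool_pos: [0.5212, -0.284, 0.1402]
tcp_rot: [0.998, 0.056, 0.0, 0.0]
ft_force: [0.6, -0.9, 0.4]
width: 0.0642
```

>>> carry_out --plan '[[[0,0,0],0,0.25],[[0,0,0],0,0.25],[[0,0,0],0,0.25]]'

```text
time_s: 2.0
tool_pos: [0.5211, -0.2842, 0.1401]
tcp_rot: [0.998, 0.056, -0.0, 0.001]
ft_force: [-0.9, -0.6, 0.5]
width: 0.0641
```

Run:
```python
from h import *
goto(.520,-.285,.034,.112)
crop('top',340,150,540,305,3.9,'t1.png');crop('side',330,60,470,220,3.7,'s1.png')
```

```text
t 2.0 pos [ 0.5211 -0.2842  0.1401] ang 0.1128 w 0.0641 f [-0.9 -0.6  0.5] -> shift [-0.11  0.05 10.61] turn 0.001 tilt [-3.e-04  1.e-03 -1.e+00]
```

View pics/t1.png

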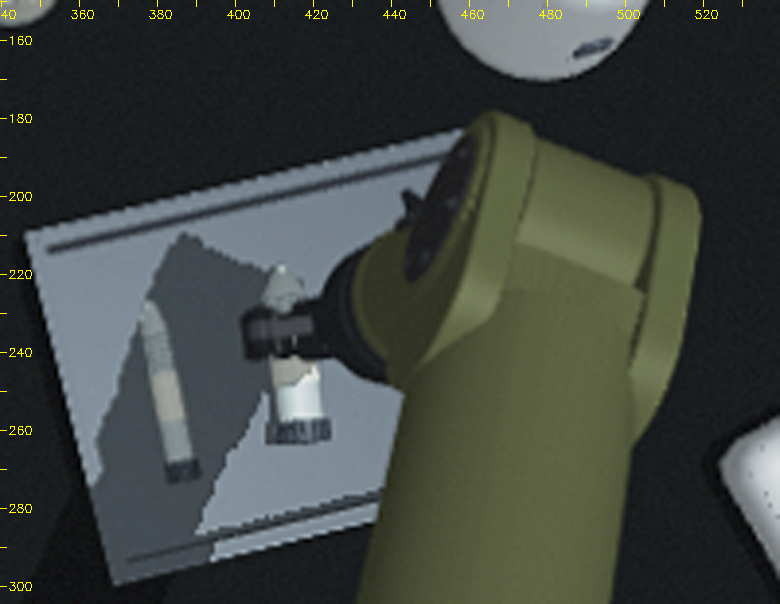

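View pics/s1.png

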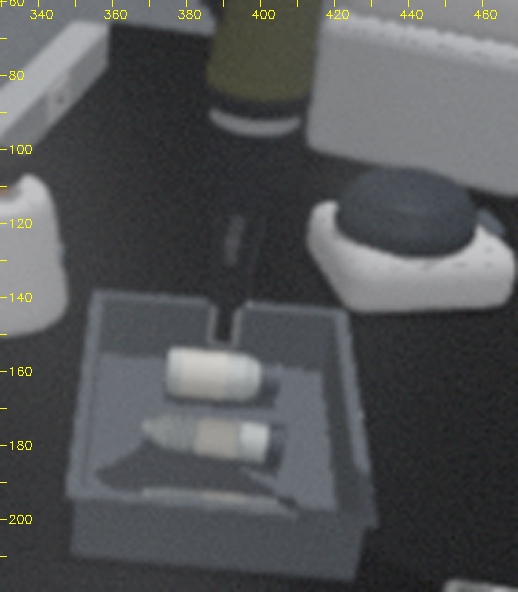

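The gripper is over the thick tube: its fingers show at about (410, 233) in the top view, across the barrel. The bottle and thin tube are clear on either side. I'll go down and close.

>>> carry_out --plan '[[[0,0,2],0,0.25],[[0,0,4],0,0.25],[[-0.1,0,6],0,0.25],[[-0.1,0,8],0,0.25],[[-0.1,0,9.2],0,0.25],[[-0.1,0,10],0,0.25],[[-0.1,0,10.6],0,0.25],[[-0.1,0,10.6],0,0.25]]' --squeeze 30

```text
time_s: 2.77
tool_pos: [0.5187, -0.2866, 0.0338]
tcp_rot: [0.999, 0.054, -0.0, 0.001]
ft_force: [0.3, 0.2, 0.5]
width: 0.0642
```

>>> carry_out --plan '[[[0,0,0],0,0.5],[[0,0,0],0,0.6],[[0,0,0],0,0.7],[[0,0,0],0,0.8],[[0,0,0],0,0.8],[[0,0,0],0,0.8],[[0,0,0],0,0.8],[[0,0,0],0,0.8]]'

```text
time_s: 3.43
tool_pos: [0.5194, -0.287, 0.0349]
tcp_rot: [0.999, 0.054, 0.0, 0.001]
ft_force: [-1.6, -0.1, 7.2]
width: 0.0278
```

Width reads 27.8 mm, a little under the 29 mm barrel, with 7 N upward on the tool. The pads may be biting above the axis, so I'll re-grip a few mm lower.

>>> carry_out --plan '[[[0,0,0],0,0.4],[[0,0,0],0,0.4],[[0,0.1,0.2],0,0.4],[[0,0.1,0.4],0,0.4],[[0,0.1,0.4],0,0.4],[[0,0.1,0.4],0,0.6],[[0,0.1,0.4],0,0.8],[[0,0.1,0.4],0,0.8],[[0,0.1,0.4],0,0.8],[[0,0.1,0.4],0,0.8],[[0,0.1,0.4],0,0.8]]'

```text
time_s: 4.35
tool_pos: [0.5194, -0.2879, 0.0308]
tcp_rot: [0.999, 0.054, 0.0, 0.001]
ft_force: [-1.0, 0.2, -1.3]
width: 0.028
```

Run:
```python
from h import *
goto(.520,-.285,.034,.112)
GA=1.8
crop('side',350,130,430,200,7,'s2.png')
```

```text
t 4.35 pos [ 0.5194 -0.2879  0.0308] ang 0.1085 w 0.028 f [-1.   0.2 -1.3] -> shift [ 0.09 -0.29 -0.32] turn -0.003 tilt [ 3.0e-04  2.3e-03 -1.0e+00]
```

View pics/s2.png

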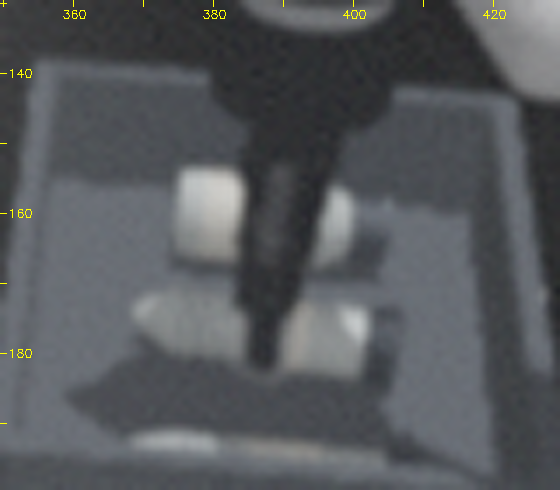

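Width is unchanged, so it's pad compliance, and the vertical force is now about zero. In the side view the fingertip sits beside the barrel near (388, 182). Lifting now.

>>> carry_out --plan '[[[0,0,-0.3],0,0.8],[[0,0,-0.8],0,0.8],[[0,0,-1.5],0,0.8],[[0,0,-1.5],0,0.8]]' --squeeze 40

```text
time_s: 4.73
tool_pos: [0.5206, -0.2884, 0.0477]
tcp_rot: [0.999, 0.054, 0.001, 0.002]
ft_force: [0.5, -0.9, 0.7]
width: 0.0275
```

>>> carry_out --plan '[[[0,0,-1.5],0,0.8],[[0,0,-4],0,0.8],[[0,0,-6.5],0,0.8],[[0,0,-9],0,0.8],[[0,0,-11.5],0,0.8],[[0,0,-14],0,0.8],[[0,0,-15.5],0,0.8],[[0,0,-16],0,0.8],[[0,0,-16],0,0.8]]'

```text
time_s: 5.48
tool_pos: [0.5208, -0.2882, 0.2095]
tcp_rot: [0.999, 0.054, 0.003, 0.003]
ft_force: [0.5, 1.1, -1.0]
width: 0.0274
```

Run:
```python
from h import *
x,y,a=.5444,.2447,-.0911
u,v=-.018,.034
print(x+u*np.cos(a)-v*np.sin(a),y+u*np.sin(a)+v*np.cos(a))
goto(x+u*np.cos(a)-v*np.sin(a),y+u*np.sin(a)+v*np.cos(a),.20,a+np.pi/2)
GA=1.8
crop('side',330,80,450,200,4.8,'s3.png')
```

```text
0.5295677586952571 0.2801965437455237
t 5.4833 pos [ 0.5208 -0.2882  0.2095] ang 0.1085 w 0.0274 f [ 0.5  1.1 -1. ] -> shift [  7.02 -56.42   0.64] turn -1.371 tilt [ 0.0053  0.0062 -1.    ]
```

View pics/s3.png

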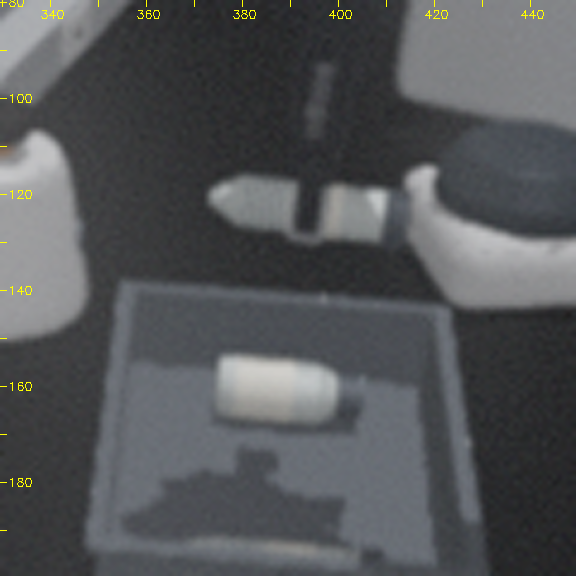

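The tube is held level at about (395, 122) in the side view, and the bottle and thin tube are still in the bin. Next is carrying it over to the mixer.

>>> carry_out --plan '[[[0.2,-1.5,0],-0.04,0.8],[[0.5,-4,0],-0.1,0.8],[[0.9,-7,0],-0.18,0.8],[[1.3,-10,0],-0.26,0.8],[[1.7,-13.5,0],-0.34,0.8],[[2.1,-17,0],-0.42,0.8],[[2.5,-20.5,0],-0.5,0.8],[[2.9,-24,0],-0.58,0.8],[[3.4,-27.5,0],-0.66,0.8],[[3.8,-31,0],-0.74,0.8],[[4.2,-34,0],-0.82,0.8],[[4.5,-36,0],-0.88,0.8]]'

```text
time_s: 6.53
tool_pos: [0.5237, 0.0798, 0.205]
tcp_rot: [0.878, 0.479, -0.0, 0.001]
ft_force: [0.3, 1.0, -1.2]
width: 0.0275
```

Run:
```python
from h import *
goto(.5296,.2802,.20,np.pi/2-.0911)
```

```text
t 6.5333 pos [0.5237 0.0798 0.205 ] ang 0.999 w 0.0275 f [ 0.3  1.  -1.2] -> shift [ 17.17 -10.35   0.44] turn -0.481 tilt [-0.0018  0.0024 -1.    ]
```

>>> carry_out --plan '[[[2.5,-1.5,0],-0.08,0.8],[[5,-3,0],-0.16,0.8],[[7.5,-4.5,0],-0.24,0.8],[[10,-6,0],-0.31,0.8],[[12.5,-7.5,0],-0.38,0.8],[[14.5,-8.7,0],-0.43,0.8],[[16,-9.6,0],-0.46,0.8],[[17.2,-10.4,0.4],-0.48,0.8],[[17.2,-10.4,0.4],-0.48,0.8],[[17.2,-10.4,0.4],-0.48,0.8]]'

```text
time_s: 7.37
tool_pos: [0.5282, 0.281, 0.199]
tcp_rot: [0.738, 0.675, -0.002, 0.001]
ft_force: [-0.1, -0.4, -0.7]
width: 0.0277
```

Run:
```python
from h import *
goto(.5296,.2802,.1208,np.pi/2-.0911)
GA=1.3
crop('side',190,130,420,330,3.4,'s4.png');crop('top',110,150,290,290,4.2,'t4.png')
```

```text
t 7.3667 pos [0.5282 0.281  0.199 ] ang 1.4814 w 0.0277 f [-0.1 -0.4 -0.7] -> shift [-0.04  0.15  7.82] turn 0.002 tilt [-0.0039 -0.0013 -1.    ]
```

View pics/s4.png

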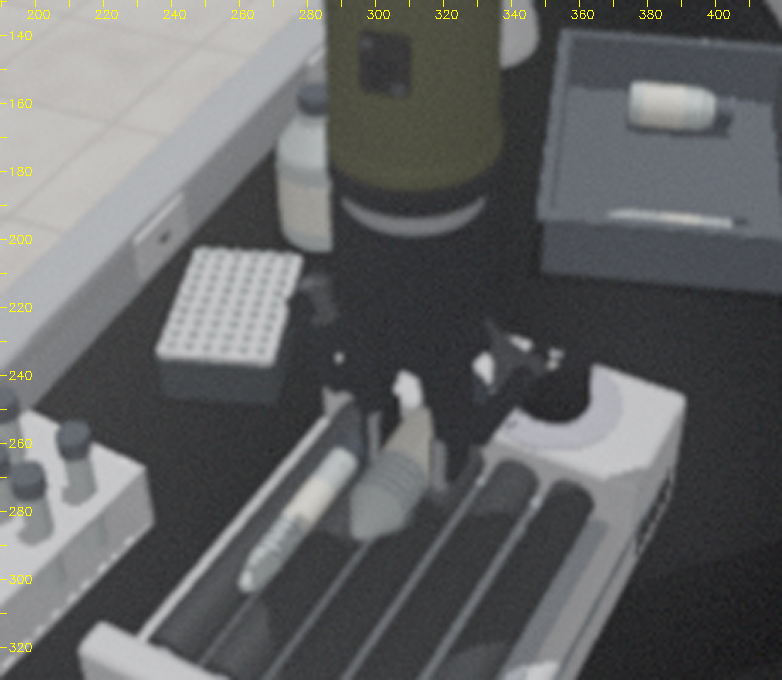

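View pics/t4.png

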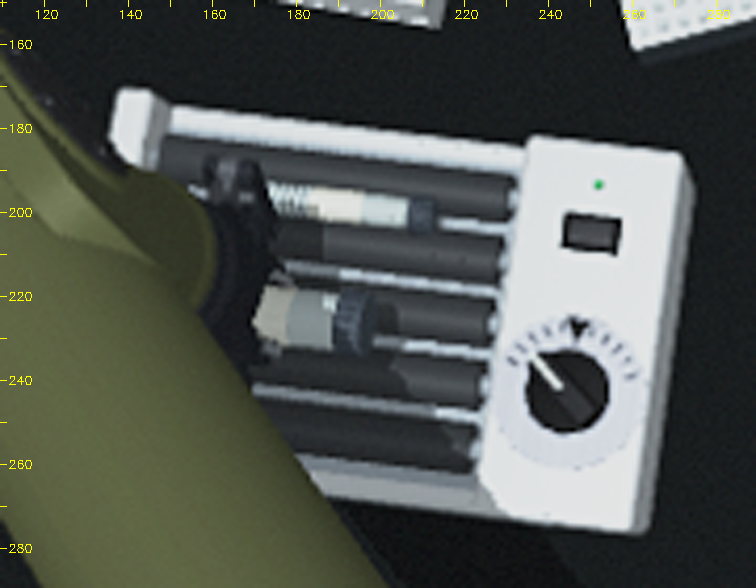

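The tube is over the second groove from the front, clear of the loaded tube, with its cap end at about (195, 226) in the top view. Going down.

>>> carry_out --plan '[[[0,0,1.5],0,0.8],[[0,0.1,3.2],0,0.8],[[0,0.1,4.8],0,0.8],[[0,0.1,6],0,0.8],[[0,0.1,6.7],0,0.8],[[0,0.1,7.1],0,0.8],[[0,0.1,7.3],0,0.8],[[0,0.1,7.3],0,0.8]]'

```text
time_s: 8.13
tool_pos: [0.5306, 0.2787, 0.1268]
tcp_rot: [0.739, 0.673, -0.001, 0.002]
ft_force: [0.4, 0.5, -0.3]
width: 0.0278
```

Run:
```python
from h import *
goto(.5296,.2802,.1208,np.pi/2-.0911)
```

```text
t 8.1333 pos [0.5306 0.2787 0.1268] ang 1.4776 w 0.0278 f [ 0.4  0.5 -0.3] -> shift [ 0.14 -0.11  0.6 ] turn -0.002 tilt [-4.4e-03  7.0e-04 -1.0e+00]
```

>>> carry_out --plan '[[[0.1,-0.1,0.1],0,0.8],[[0.1,-0.1,0.2],0,0.8],[[0.1,-0.1,0.3],0,0.8],[[0.1,-0.1,0.4],0,0.8],[[0.1,-0.1,0.4],0,0.8]]'

```text
time_s: 8.55
tool_pos: [0.5297, 0.2798, 0.1228]
tcp_rot: [0.739, 0.673, -0.001, 0.002]
ft_force: [-0.1, -0.2, -0.5]
width: 0.0276
```

>>> carry_out --plan '[[[0,0,0.05],0,0.8],[[0,0,0.1],0,0.8],[[0,0,0.15],0,0.8],[[0,0,0.15],0,0.8]]'

```text
time_s: 8.88
tool_pos: [0.5298, 0.2798, 0.1219]
tcp_rot: [0.739, 0.673, -0.001, 0.002]
ft_force: [-1.7, -1.3, 4.2]
width: 0.0274
```

Contact: 4 N upward at almost exactly the expected height. Releasing.

>>> carry_out --plan '[[[0,0,0],0,0.65],[[0,0,0],0,0.6],[[0,0,0],0,0.55],[[0,0,0],0,0.5],[[0,0,0],0,0.45],[[0,0,0],0,0.45],[[0,0,-0.5],0,0.45],[[0,0,-1.5],0,0.45],[[0,0,-3.5],0,0.4],[[0,0,-6],0,0.4],[[0,0,-8],0,0.4],[[0,0,-8],0,0.4]]'

```text
time_s: 9.88
tool_pos: [0.5318, 0.2821, 0.2077]
tcp_rot: [0.739, 0.674, 0.003, 0.003]
ft_force: [-0.3, 1.2, 0.5]
width: 0.0516
```

Run:
```python
from h import *
goto(.4995,.1295,.18,.744)
GA=1.3
crop('side',190,200,420,400,3.2,'s5.png');crop('top',110,150,290,290,4.2,'t5.png')
```

```text
t 9.8833 pos [0.5318 0.2821 0.2077] ang 1.4779 w 0.0516 f [-0.3  1.2  0.5] -> shift [-15.5   -1.82   2.76] turn 0.734 tilt [-4.0e-04  8.4e-03 -1.0e+00]
```

View pics/s5.png

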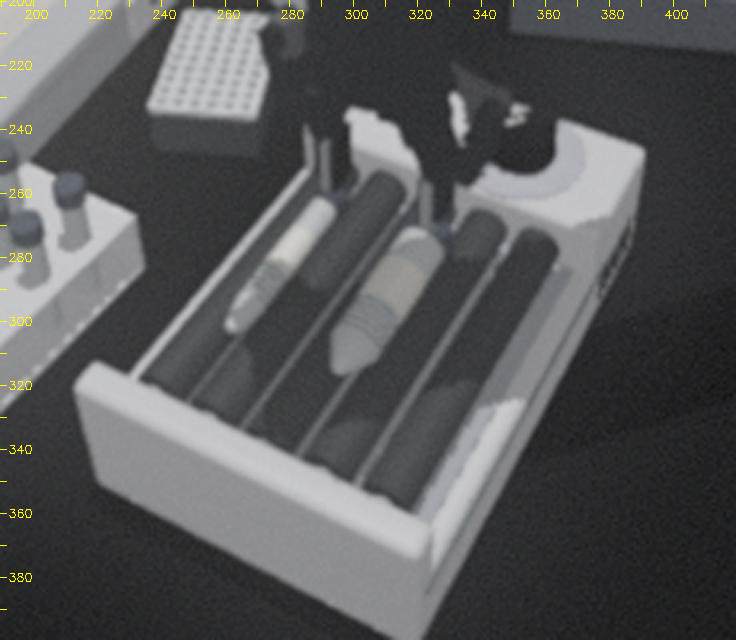

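View pics/t5.png

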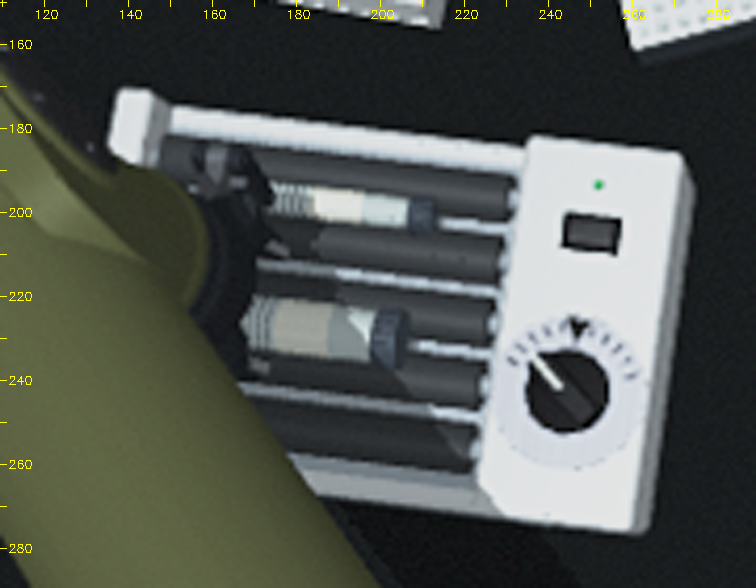

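The thick tube lies in the -18 groove (top view 240-400 / 300-365 in the crop, side view at about (305, 292)), and the loaded tube hasn't moved. Next is the knob. First I'll get a better fix on its pointer.

Run:
```python
import h
from h import *
h.GA=1.0
crop('top',222,218,272,272,11,'t6.png')
```

```text
(no output)
```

View pics/t6.png

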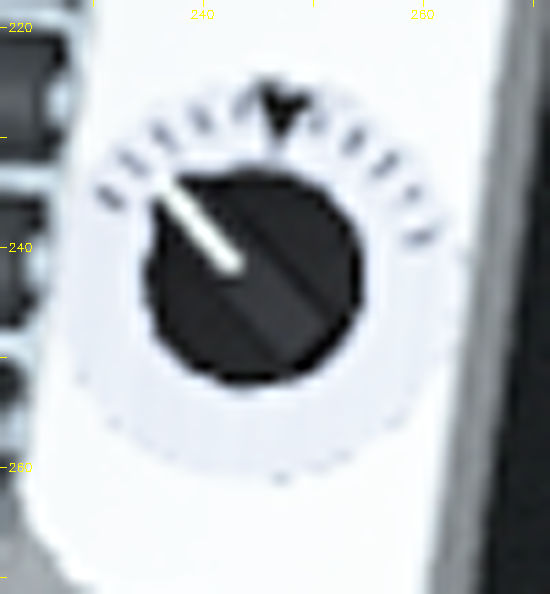

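Run:
```python
from h import *
c=cam('top');f=lambda l,z:back(c,px(l,222,218,11),z)
p=f([(235,263),(165,182)],.1345);d=p[1]-p[0];print(p,np.arctan2(d[1],d[0]))
print('skirt',f([(254,276)],.1125),'dial',f([(262,278)],.104),'arrow',f([(278,110)],.104))
goto(.499,.13,.18,.735)
```

```text
[[0.49907217 0.13139107 0.1345    ]
 [0.51546951 0.14666533 0.1345    ]] 0.7499528022195086
skirt [[0.49820485 0.13052455 0.1125    ]] dial [[0.49848395 0.1300346  0.104     ]] arrow [[0.53430569 0.12824798 0.104     ]]
t 10.0833 pos [0.5294 0.2798 0.2015] ang 1.4775 w 0.0516 f [-0.3 -0.1 -0.1] -> shift [-15.19  -1.63   2.23] turn 0.743 tilt [-5.4e-03  4.0e-04 -1.0e+00]
```

>>> carry_out --plan '[[[-2,-0.2,0],0.09,0.45],[[-4.5,-0.5,0],0.2,0.45],[[-7,-0.8,0],0.31,0.45],[[-9.5,-1,0.5],0.43,0.45],[[-12,-1.3,1],0.55,0.45],[[-14,-1.5,1.5],0.66,0.45],[[-15.2,-1.7,2],0.73,0.45],[[-15.2,-1.7,2.2],0.73,0.45],[[-15.2,-1.7,2.2],0.73,0.45],[[-15.2,-1.7,2.2],0.73,0.45]]'

```text
time_s: 10.92
tool_pos: [0.4981, 0.1312, 0.18]
tcp_rot: [0.93, 0.367, -0.001, 0.002]
ft_force: [0.8, 0.9, 0.3]
width: 0.0472
```

Run:
```python
import h
from h import *
goto(.499,.1305,.138,.747)
h.GA=1.4
crop('top',200,190,300,290,5.5,'t7.png');crop('side',290,160,410,280,5,'s7.png')
```

```text
t 10.9167 pos [0.4981 0.1312 0.18  ] ang 0.7507 w 0.0472 f [0.8 0.9 0.3] -> shift [0.04 0.1  4.2 ] turn 0.004 tilt [-0.0037  0.0028 -1.    ]
```

View pics/t7.png

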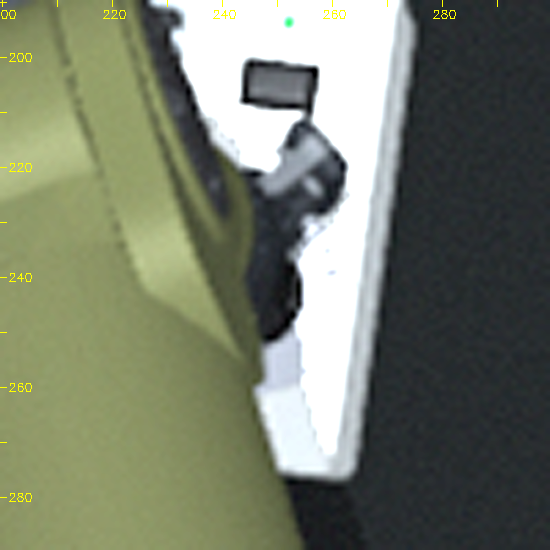

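View pics/s7.png

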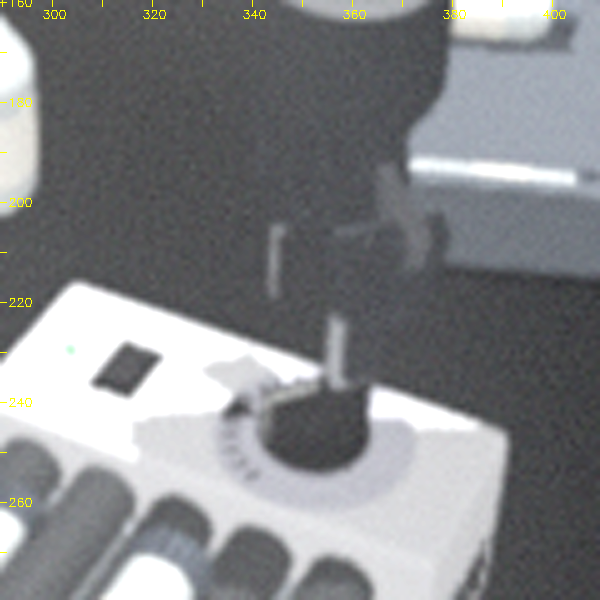

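The gripper is over the knob with its fingers on either side of the bar (side view fingertips near (344, 218) and (357, 236)). Going down and gripping.

>>> carry_out --plan '[[[0,0.1,1.5],0,0.45],[[0,0.1,2.7],0,0.45],[[0,0.1,3.5],0,0.45],[[0,0.1,4.0],0,0.45],[[0,0.1,4.1],0,0.45],[[0,0.1,4.1],0,0.45]]' --squeeze 25

```text
time_s: 11.52
tool_pos: [0.4988, 0.1308, 0.139]
tcp_rot: [0.93, 0.367, -0.001, 0.002]
ft_force: [0.1, 0.3, -0.2]
width: 0.0466
```

>>> carry_out --plan '[[[0,0,0],0,0.65],[[0,0,0],0,0.75],[[0,0,0],0,0.85],[[0,0,0],0,0.95],[[0,0,0],0,0.95],[[0,0,0],0,0.95],[[0,0,0],0,0.95]]'

```text
time_s: 12.1
tool_pos: [0.4989, 0.1314, 0.1397]
tcp_rot: [0.93, 0.367, -0.001, 0.002]
ft_force: [-2.9, 1.1, 5.4]
width: 0.0136
```

Run:
```python
from h import *
goto(.499,.1305,.138,-.0911); print(sense()['wrist_torque'],sense()['joint_positions'].round(3))
```

```text
t 12.1 pos [0.4989 0.1314 0.1397] ang 0.7517 w 0.0136 f [-2.9  1.1  5.4] -> shift [-0.05  0.07  0.17] turn 0.843 tilt [-0.0029  0.0024 -1.    ]
[0.38765875 0.63649987 0.00678682] [ 0.324  0.183 -0.689  1.898  0.134  1.106 -1.236]
```

>>> carry_out --plan '[[[0,0,0],0.08,0.95],[[0,0,0],0.16,0.95],[[0,0,0],0.25,0.95],[[0,0,0],0.34,0.95],[[0,0,0],0.43,0.95],[[0,0,0],0.52,0.95],[[0,0,0],0.61,0.95],[[0,0,0],0.7,0.95],[[0,0,0],0.78,0.95],[[0,0,0],0.84,0.95],[[0,0,0],0.84,0.95],[[0,0,0],0.84,0.95]]'

```text
time_s: 13.1
tool_pos: [0.4988, 0.1313, 0.1397]
tcp_rot: [0.999, -0.043, -0.0, 0.002]
ft_force: [-1.4, 1.4, 3.3]
width: 0.0135
```

Run:
```python
import h
from h import *
goto(.499,.1305,.138,-.0911); print(sense()['wrist_torque'],sense()['joint_positions'].round(3))
h.GA=1.8
crop('top',200,190,300,290,5.5,'t8.png');crop('side',300,180,400,280,5.8,'s8.png')
```

```text
t 13.1 pos [0.4988 0.1313 0.1397] ang -0.0867 w 0.0135 f [-1.4  1.4  3.3] -> shift [0.02 0.08 0.17] turn 0.004 tilt [-3.e-04  4.e-03 -1.e+00]
[ 0.16654214  0.36413272 -0.08977727] [ 0.247  0.171 -0.603  1.901  0.112  1.104 -2.057]
```

View pics/t8.png

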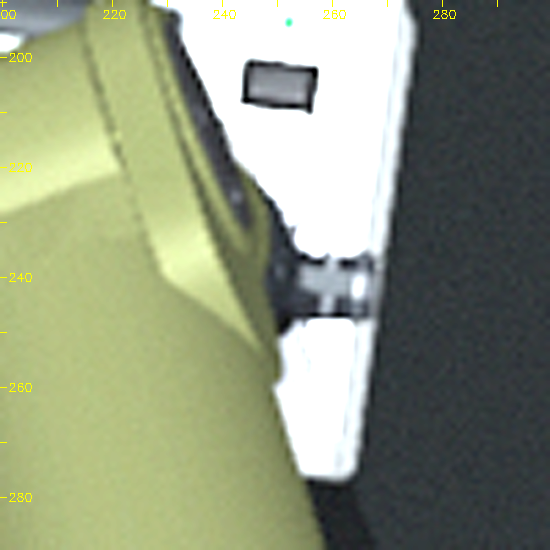

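View pics/s8.png

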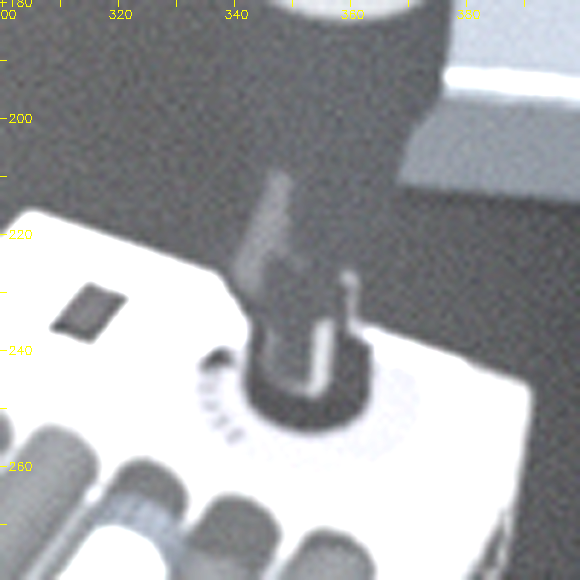

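The gripper hides the pointer, so I'll let go and rise a little to check it before pulling.

>>> carry_out --plan '[[[0,0,0],0,0.85],[[0,0,0],0,0.7],[[0,0,0],0,0.6],[[0,0,0],0,0.5],[[0,0,0],0,0.45],[[0,0,-2],0,0.45],[[0,0,-5],0,0.45],[[0,0,-8],0,0.45],[[0,0,-11],0,0.45],[[0,0,-11],0,0.45],[[0,0,-11],0,0.45]]'

```text
time_s: 14.12
tool_pos: [0.5, 0.132, 0.2515]
tcp_rot: [0.999, -0.044, 0.002, 0.002]
ft_force: [0.0, -0.3, -0.1]
width: 0.0473
```

Run:
```python
import h
from h import *
goto(.499,.1305,.139,-.0911)
h.GA=1.4
crop('top',200,190,300,290,5.5,'t9.png');crop('side',310,200,390,270,8,'s9.png')
```

```text
t 14.1167 pos [0.5    0.132  0.2515] ang -0.087 w 0.0473 f [ 0.  -0.3 -0.1] -> shift [-0.13  0.12 11.25] turn 0.004 tilt [ 0.0038  0.0033 -1.    ]
```

View pics/s9.png

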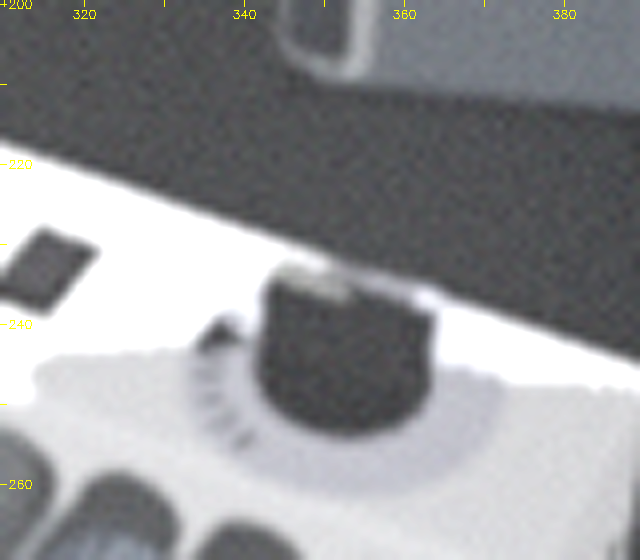

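View pics/t9.png

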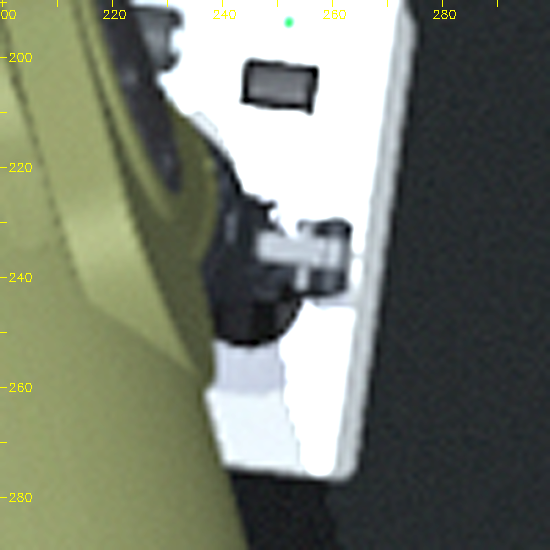

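Run:
```python
from h import *
c=cam('side')
p=back(c,px([(352,295),(275,272)],310,200,8),.1345);d=p[1]-p[0];print(p,np.arctan2(d[1],d[0])+.0911)
p=back(c,px([(412,195),(480,176)],280,210,6.5),.1345);d=p[0]-p[1];print('calib: initial',p,np.arctan2(d[1],d[0])+.0911)
for a in(-.3,-.15,0,.15): print(a,(proj(c,[[.499,.1305,.1345],[.499+.022*np.cos(a-.0911),.1305+.022*np.sin(a-.0911),.1345]])-[310,200]+.5)*8)
```

```text
[[0.49914655 0.13007266 0.1345    ]
 [0.52048592 0.12938794 0.1345    ]] 0.05902374030782157
calib: initial [[0.51624317 0.14753091 0.1345    ]
 [0.49924535 0.13078504 0.1345    ]] 0.8690313843173681
-0.3 [[352.01848027 296.17648832]
 [288.35552429 256.01654379]]
-0.15 [[352.01848027 296.17648832]
 [280.70564452 262.3540004 ]]
0 [[352.01848027 296.17648832]
 [274.60360424 269.47665868]]
0.15 [[352.01848027 296.17648832]
 [270.19525885 277.23521881]]
```

From the side view the pointer is about 0.05 rad from the arrowhead (white line (344, 233)-(353, 236)), within tolerance, and the knob is still in. I'll re-grip with a slight clockwise bias and pull.

>>> carry_out --plan '[[[-0.1,0.1,3],0,0.45],[[-0.1,0.1,6],0,0.45],[[-0.1,0.1,8.5],0,0.45],[[-0.1,0.1,10.3],0,0.45],[[-0.1,0.1,11.2],0,0.45],[[-0.1,0.1,11.3],0,0.45],[[-0.1,0.1,11.3],0,0.45]]'

```text
time_s: 14.85
tool_pos: [0.4965, 0.13, 0.1348]
tcp_rot: [0.999, -0.043, -0.002, 0.002]
ft_force: [0.6, 0.5, 0.7]
width: 0.0466
```

>>> carry_out --plan '[[[0,0,0],0,0.65],[[0,0,0],0,0.75],[[0,0,0],0,0.85],[[0,0,0],0,0.95],[[0,0,0],0,0.95],[[0,0,0],0,0.95],[[0,0,0],0.03,0.95],[[0,0,0],0.03,0.95],[[0,0,0],0.03,0.95],[[0,0,0],0.03,0.95]]' --squeeze 40

```text
time_s: 15.68
tool_pos: [0.4971, 0.1314, 0.1358]
tcp_rot: [0.998, -0.058, -0.001, 0.001]
ft_force: [0.2, 5.6, 6.1]
width: 0.0134
```

>>> carry_out --plan '[[[0,0,-0.2],0,0.95],[[0,0,-0.4],0,0.95],[[0,0,-0.6],0,0.95],[[0,0,-0.8],0,0.95],[[0,0,-1.0],0,0.95],[[0,0,-1.1],0,0.95],[[0,0,-1.1],0,0.95],[[0,0,-1.1],0,0.95],[[0,0,-1.1],0,0.95]]'

```text
time_s: 16.43
tool_pos: [0.497, 0.1314, 0.1459]
tcp_rot: [0.998, -0.058, -0.001, 0.001]
ft_force: [3.5, 4.9, -9.1]
width: 0.013
```

The tool rose 10 mm and met 9 N of resistance, so the knob is at its stop. Releasing and backing off.

>>> carry_out --plan '[[[0,0,0.1],0,0.95],[[0,0,0],0,0.85],[[0,0,0],0,0.7],[[0,0,0],0,0.55],[[0,0,0],0,0.4],[[0,0,0],0,0.4],[[0,0,-3],0,0.4],[[0,0,-6],0,0.4],[[0,0,-9],0,0.4],[[0,0,-11],0,0.4],[[0,0,-11],0,0.4]]'

```text
time_s: 17.35
tool_pos: [0.4995, 0.132, 0.261]
tcp_rot: [0.998, -0.058, 0.003, 0.001]
ft_force: [0.3, 0.3, 1.0]
width: 0.0517
```

>>> carry_out --plan '[[[-1,2,0],0,0.4],[[-3,5,0],0,0.4],[[-5,9,0],0,0.4],[[-6,13,0],0,0.4],[[-6,17,0],0,0.4],[[-6,21,0],0,0.4],[[-6,25,0],0,0.4],[[-6,28,0],0,0.4],[[-6,30,0],0,0.4],[[-6,30,0],0,0.4],[[-6,30,0],0,0.4]]'

```text
time_s: 18.27
tool_pos: [0.4045, -0.1599, 0.2602]
tcp_rot: [0.998, -0.059, 0.002, 0.0]
ft_force: [-0.2, 0.1, 0.8]
width: 0.0511
```

Run:
```python
import h
from h import *
print(sense()['tool_pos'],sense()['ft_force'])
h.GA=1.0
crop('top',222,218,272,272,11,'t10.png');crop('side',310,200,390,270,8,'s10.png');crop('top',110,100,510,310,1.9,'t10b.png')
crop('side',200,130,440,390,2.3,'s10b.png')
```

```text
[ 0.4045127  -0.15991939  0.26024751] [-0.16862167  0.0551513   0.78781886]
```

View pics/t10.png

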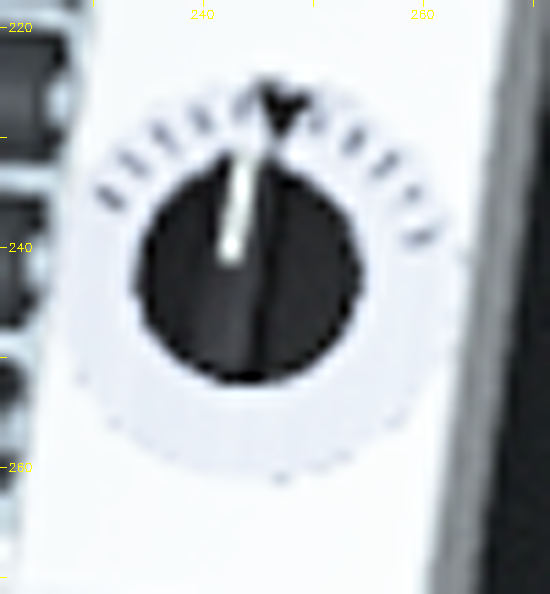

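View pics/s10.png

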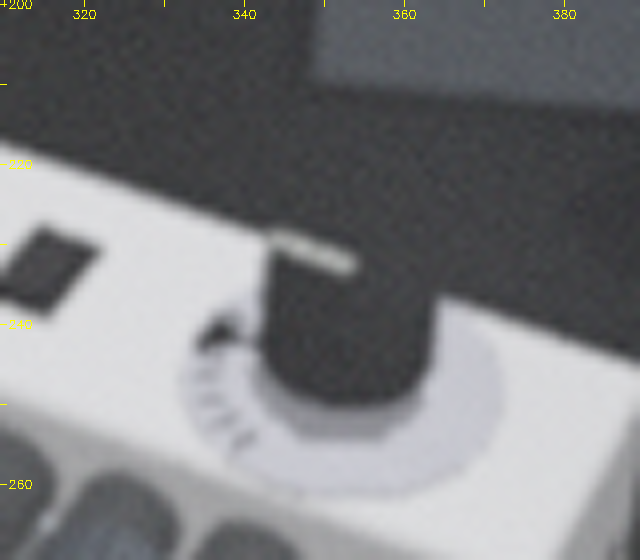

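View pics/t10b.png

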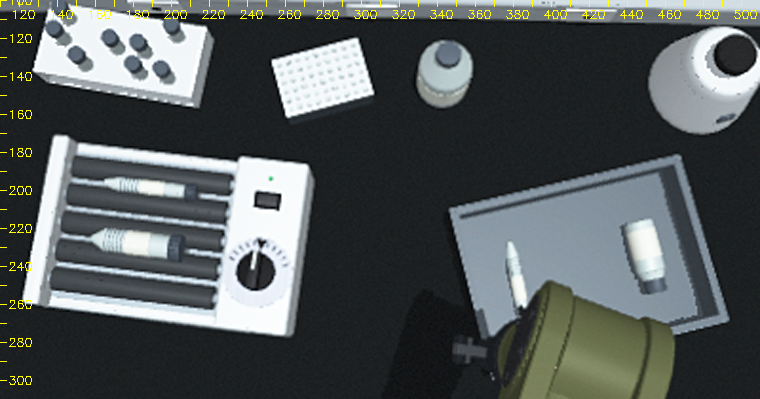

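View pics/s10b.png

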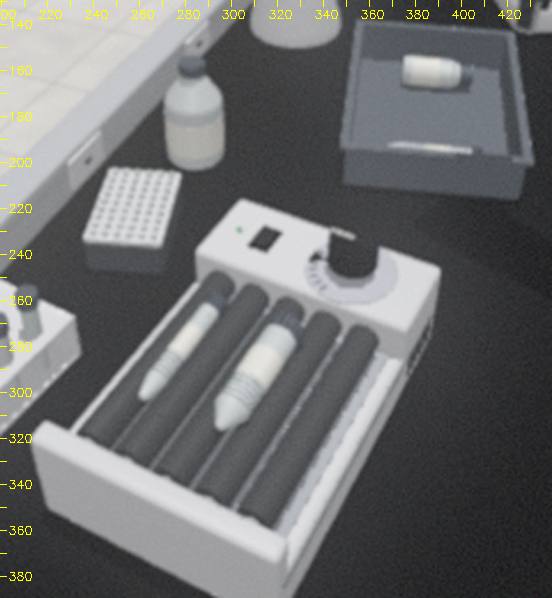

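Run:
```python
from h import *
a=-.0911
c=cam('top')
p=back(c,px([(231,260),(245,160)],222,218,11),.1445);d=p[1]-p[0];print('top',p,np.arctan2(d[1],d[0])-a)
q=back(c,px([(254,276),(278,110)],222,218,11),.104);d=q[1]-q[0];print('axis->arrow dir',np.arctan2(d[1],d[0])-a)
s=cam('side')
for z in(.1345,.1445):
    p=back(s,px([(352,265),(275,238)],310,200,8),z);d=p[1]-p[0];print('side',z,p[0],np.arctan2(d[1],d[0])-a)
# thick tube px in t10b: tip(88,235) cap(184,247)
t=back(c,px([(88,235),(185,248)],110,100,1.9),.11);d=t[1]-t[0];m=t.mean(0)
dx,dy=m[0]-.5444,m[1]-.2447;print('tube mixer',dx*np.cos(a)+dy*np.sin(a),-dx*np.sin(a)+dy*np.cos(a),'ang',np.arctan2(d[1],d[0])-a+np.pi/2)
```

```text
top [[0.49885911 0.13075433 0.1445    ]
 [0.5193813  0.12883492 0.1445    ]] -0.0021574906894400586
axis->arrow dir -0.007475868967633761
side 0.1345 [0.50281223 0.11900282 0.1345    ] -0.011766335926058663
side 0.1445 [0.49984188 0.12994796 0.1445    ] -0.011766335926058205
tube mixer -0.01535003417252995 0.03526020735317149 ang -0.018061734526821915
```

Everything checks out: the pointer is within about 0.01 rad of the arrowhead, the knob is 10 mm out, and the tube is in its groove. I'll hand the job in.

```bash
python3 -c "
from station import *
print(finish_job())"
```

```text
the job is handed in; nothing more can be done
None
```

I laid the thick tube lengthwise in the mixer's second groove from the front, turned the speed knob to the arrowhead and pulled it out. The job was handed in at about 18.5 s of the 48 s limit. No verdict came back, so these are my own last checks:

- **Tube:** its middle is at about x = -15 mm, y = +35 mm in the mixer's frame, and it is about 0.02 rad off the rollers' direction. I did not measure its final height. It touched down with 4 N at nearly the expected height before I let go.
- **Knob:** both cameras put the pointer within about 0.01 rad of the arrowhead. The tool rose 10 mm during the pull, and the side view fits a knob 10 mm out. Before the pull, with the knob still in, the side view showed the pointer about 0.05–0.06 rad short. I nudged it clockwise slightly after re-gripping.
- **Everything else:** the thin tube and bottle are in the bin. The tube already on the mixer, the tip box and the stock bottle look unmoved. The arm stands clear of everything.

The first grip on the tube showed 7 N of upward force, so I re-gripped it 4 mm lower before lifting. The gripper read about 28 mm on the 29 mm barrel both times, which I put down to the pads giving.

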